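Shut the air valve in the bench service box

TASK

Slide the brass cover of the air box fully back to uncover the two valves, then push the valve handle that ends in a round disc clockwise until it is fully shut, crosswise to its pipe. Leave the cover open, and leave the plain-ended valve handle and the loose things in and around the box where they are.

Things in the scene. Friction and masses are not known exactly. Their poses are not given: they have to be found in the camera images.
- air_box: Low fixed grey box, 330 (x) x 320 (y) mm, side rails up to z 70 mm, two pipe stubs 60 mm out behind. Origin: centre of its underside. +x: the way the cover opens (roughly away from the robot), +y its left. The well with the valves is its near half, inside x -159 to +10, y -149 to +149 mm, floor at z 6, near rim at z 58 mm. The rear half is a closed deck at z 56 mm, over which the cover slides.
- cover (a joint): Brass sliding cover over the well, 172 x 290 mm, a 6 mm plate with its top at z 66 mm. Value: metres slid along the box's +x; 0 is shut, 0.16 is fully back against its stop (well open). It may start up to 20 mm open. About 3 N moves it and it stays where it is left.
- cover_rib (a point): Middle of the top edge of the upright rib that stands on the cover, for pushing it: 120 mm along the box's y, 12 mm thick in x, its top 92 mm above the bench, standing 26 mm above the plate; 36 mm of cover lie between this point and the cover's near edge. It moves with the cover.
- round_handle (a joint): The marked valve handle, in the well: flat steel lever 12 mm wide and 12 mm thick, ending in a round disc 32 mm across. Value in rad: 0 is open, the lever pointing along the box's -x, in line with its pipe; it swings clockwise seen from above to 1.57, shut against its stop, the lever pointing along the box's +y, crosswise to the pipe. Direction in the box frame at value q: (-cos q, sin q). About 3 N near the disc moves it; it stays where it is left. Starts between 0 and 0.25.
- round_handle_stem (a point): On the turning axis of the marked handle, at the lever's upper face, 50 mm above the bench (its lower face is at 38 mm; a 4 mm nut is on top). The brass valve body below it is at most 38 mm across. It is in either of two places: 30 mm to the robot's side of the box centre (x = -30 mm) and y = -55 or +55 mm in the box frame; the other valve has the other place.
- round_handle_tip (a point): Centre of the round disc at the end of the marked handle, on its upper face, 58 mm from the turning axis.
- plain_handle (a joint): The other valve's handle: same lever but a straight bar 70 mm long without disc; 0 open, 1.57 shut, same directions. Starts between 0 and 0.15. To be left as it is.
- plain_handle_stem (a point): On the turning axis of the plain handle, at the lever's upper face, 50 mm above the bench.
- plain_handle_tip (a point): On the centre line of the plain handle's upper face, 58 mm from its turning axis, 12 mm short of its end.
- tin_big: Bystander: closed brass tin, 71 mm across, 44 mm high; loose, on the bench beside the box (left side). Origin: its underside's centre.
- tin_small: Bystander: closed brass tin, 47 mm across, 30 mm high; loose, on the bench beside the box (left side). Origin: its underside's centre.
- dish: Bystander: shallow glass dish, 76 mm across, 18 mm high; loose, on the bench beside the box (left side). Origin: its underside's centre.
- case_ring: Bystander: steel watch-case ring lying flat, 52 mm across, 14 mm high; loose, on the bench beside the box (right side). Origin: its underside's centre.
- driver_stand: Bystander: round steel stand 54 mm across with upright driver pins, 93 mm high in all; loose, on the bench beside the box (right side). Origin: its underside's centre.
- screwdriver: Bystander: screwdriver lying on the bench, 130 mm long; loose, on the bench beside the box (right side). Origin: its underside's centre (for the screwdriver, below its middle).
- loupe: Bystander: black eyeglass loupe standing on the bench, 38 mm across, 34 mm high; loose, on the bench beside the box (left side). Origin: its underside's centre.
- spare_cap: Bystander: loose spare brass pipe cap, 24 mm across, 22 mm high, standing on the floor of the well close to its near wall, 137 to 142 mm to the robot's side of the box centre and between y -30 and +80 mm in the box frame. Origin: its underside's centre.

How it is judged:
By the outcome, as a careful person would: the job done as asked, in the order asked, and still so for the second after the job is handed in, with the robot touching nothing.
It also fails if it takes over 48 s, if anything falls off the work surface, if the arm or the gripper's body presses on something with over 40 N, if the wrist force passes 120 N, or if a joint passes its speed limit or range.

ROBOT

A 6-joint arm with a two-finger parallel gripper is mounted at the origin on the work surface. World frame = base frame: x ahead of the robot, y to its left, z up, the work surface at z = 0. Lengths are in m, angles in rad, forces in N, time in s.
With the tool pointing down it reaches from about 0.3 to 0.775 m from the base axis. Payload 14.6 kg.
Tool frame: the origin (TCP) lies midway between the tips of the shut fingers; the grasp point (between the pads) lies 19 mm behind it; z points along the fingers, y is the line along which they close (so a half turn about z gives the same grasp; the last joint's range is limited). The gripper opens to 94 mm and grips with 3 to 60 N. Pads are 16 mm wide; open, the fingers measure 119 mm over their backs; the gripper's body (75 mm by 177 mm) begins 78 mm behind the grasp point.
Start: joints at [-1.2, 0.3, 1.521, -0, 1.321, -0.067], TCP at [0.233, -0.498, 0.205] pointing down, gripper open.
Joint ranges: [-3.03, 3.03], [-0.79, 2.21], [0.23, 2.52], [-1.04, 4.18], [0, 3.07], [-2.55, 2.55]. Speed limits (rad/s): [2.22, 2.22, 2.57, 3.14, 3.14, 3.14].

INTERFACE

Orientations are given as [roll, pitch, yaw] about the fixed x, y, z axes, in that order (R = Rz(yaw) Ry(pitch) Rx(roll)).
In Python, from station import telemetry, optics, ctrl gives the robot as it stands.
- The arm moves only by the tool carry_out, never from a script. Its argument "plan" is a list that holds one entry, the list of rows, each a list of 7 numbers: the shift along the tool's x, y, z in mm, then the turn, a rotation vector about the tool's x, y, z in rad, then the finger opening in mm, from 0 to 94. A call has 1 to 20 rows; each row shifts and turns the commanded pose from where the row before left it, along the tool's axes as they then stand; what a row does not reach is not made up. A row lasts 1/12 s, in which the tool goes at most 41.7 mm and 7.16 degrees, less where a joint would pass 70% of its speed; a pose out of reach is approached as far as the arm can. A call with a gripper value outside its range is refused whole. The fingers move at their own pace and stop on an object; "squeeze" is the grip in N (left out, the last holds). Time passes only in rows, so rows that do not move let the fingers close. It gives the time, the measured TCP pose, the force, the opening and the grip force at its end, in the units of the state.
- telemetry.get_obs(): the state, without advancing time (a new reading comes with each control period).
- optics.camera(name): name is "scene" or "top" or "wrist"; returns a dict with "pixels" (420x560x3 uint8, red, green, blue), "intrinsics" (3x3 intrinsics, pixels), "origin" and "rotation" of the camera in the world. Camera axes: x right, y down, z forward; pixel columns grow to the right and rows downward; lengths in m; the calibration is good to about 2 mm. A picture is of the moment at which its call begins. There is no depth.
- ctrl.hand_in(): hands the job in; it is judged then, once.
The state is a dict: "time_s": time; "qpos": joint angles; "joint_vel": joint speeds; "tau": joint torques, N m; "ee_pos": TCP position; "eef_rot": TCP orientation; "force": force on the tool from outside, world axes, zero at the start; "moment": the same for the moment, N m; "grip_width": finger opening in m; "grip_force": force on a finger pad.
Only numpy, scipy, OpenCV 4.12 (cv2) and the standard library are available. Lean on these libraries where they do the work, as an engineer would, in place of code of your own. Each camera call takes 0.05 s, during which the arm holds its last target. There are 200 camera calls.

## Working session

There is one attempt and no reset: what is moved stays moved. The work goes in short steps, Python scripts to look and compute and a tool call to move; the robot and the scene stay as the last step left them, time stands still between calls to the robot, and variables do not carry over. Pictures are saved under pics/ and viewed, at most 10 in all, crops included, and the job is handed in when it is done.

Besides the shell and the picture viewer there is one more tool, called after "Emit:" as name(argument=value, ...), one argument or row to a line, values as JSON. carry_out: Moves the arm, as the interface text tells. Its arguments: {"type":"object","properties":{"plan":{"type":"array","items":{"type":"array","items":{"type":"array","items":{"type":"number"}}}},"squeeze":{"type":"number"}},"required":["plan"]}

```bash
mkdir -p pics
cat > h.py <<'E'
import numpy as np, cv2
from scipy.spatial.transform import Rotation as R
from station import telemetry, optics, ctrl
def snap(n,f):
    c=optics.camera(n); cv2.imwrite('pics/'+f+'.png',c['pixels'][:,:,::-1]); np.savez('pics/'+f,**{k:np.array(c[k]) for k in('intrinsics','origin','rotation')}); return c
def pt(f,uv,z):
    c=np.load('pics/'+f+'.npz'); d=c['rotation']@np.linalg.solve(c['intrinsics'],[uv[0],uv[1],1.]); o=c['origin']; return o+d*(z-o[2])/d[2]
def px(f,p):
    c=np.load('pics/'+f+'.npz'); q=c['intrinsics']@(c['rotation'].T@(np.array(p)-c['origin'])); return q[:2]/q[2]
E
python3 - <<'E'
from h import *
for n in('top','scene'):
    c=snap(n,n+'0'); print(c['origin'],c['rotation'],c['intrinsics'])
print(telemetry.get_obs())
E
```

```text
[0.41862673 0.05924607 1.02850454] [-2.93051644e+00  7.84361031e-04 -1.66083037e+00] [[449.95133286   0.         280.47279644]
 [  0.         449.95133286 207.65899022]
 [  0.           0.           1.        ]]
[1.35123395 0.16991881 1.01220433] [-2.47498643  0.01433464  1.75504644] [[432.92823315   0.         284.62858973]
 [  0.         432.92823315 205.77003813]
 [  0.           0.           1.        ]]
{'time_s': 0.1, 'qpos': array([-1.19957930e+00,  3.00385256e-01,  1.52147716e+00,  1.51967806e-05,
        1.32070647e+00, -6.65908687e-02]), 'joint_vel': array([-0.00144805, -0.00202467, -0.00118815, -0.00129225, -0.00120873,
        0.00118196]), 'tau': array([-3.92265538e-04, -5.32644904e+01, -3.53285122e+01,  7.08403392e-02,
        2.34514161e-02, -6.59859325e-05]), 'ee_pos': array([ 0.23310101, -0.49791812,  0.20497738]), 'eef_rot': array([-3.14061956e+00, -7.96482954e-05,  4.37804088e-01]), 'force': array([-0.63816651,  0.26154663, -0.04286292]), 'moment': array([ 0.00706899, -0.00884623, -0.02688594]), 'grip_force': 0.0, 'grip_width': 0.09403879105446478}
```

View pics/top0.png

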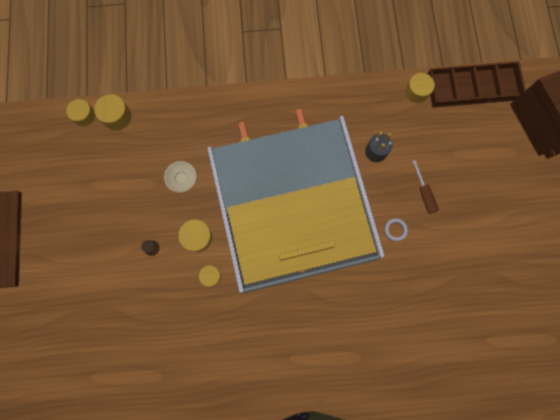

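View pics/scene0.png

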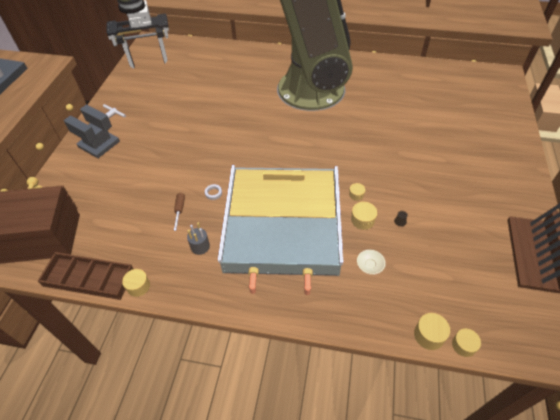

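The top view shows the box with rail ends near (211,149), (343,119), (381,256) and (241,290), and the cover rib from about (281,257) to (334,244). The rotation is given as rpy. Next I'll enlarge the view for corners.

```bash
sed -i "s/d=c\['rotation'\]@/d=R.from_euler('xyz',c['rotation']).as_matrix()@/; s/(c\['rotation'\].T@/(R.from_euler('xyz',c['rotation']).as_matrix().T@/" h.py
python3 - <<'E'
from h import *
im=cv2.imread('pics/top0.png')[105:305,195:395]
cv2.imwrite('pics/c0.png',cv2.resize(im,(600,600),interpolation=cv2.INTER_CUBIC))
for uv,z in [((211,149),.07),((343,119),.07),((381,256),.07),((241,290),.07),((281,255),.092),((334,243),.092)]: print(pt('top0',uv,z))
E
```

```text
[0.77118951 0.18452768 0.07      ]
[ 0.81581322 -0.11864417  0.07      ]
[ 0.49912093 -0.16217866  0.07      ]
[0.45485996 0.13982249 0.07      ]
[0.51806761 0.04990436 0.092     ]
[ 0.53310312 -0.0628479   0.092     ]
```

View pics/c0.png

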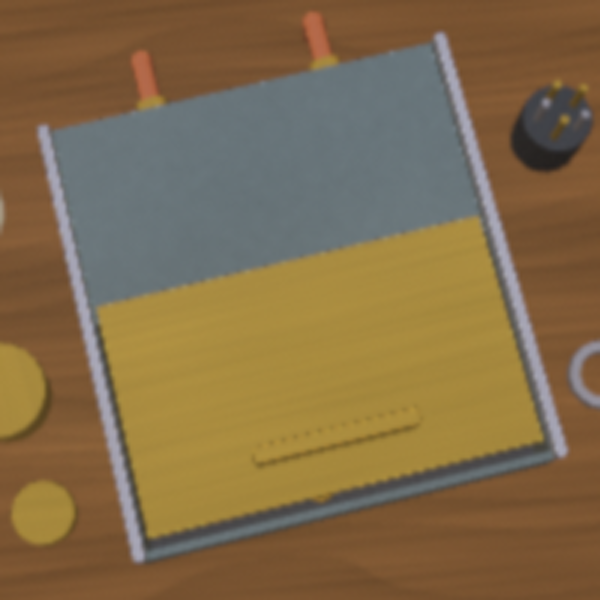

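The crop shows the rail outer corners at (38,128), (447,35), (567,456) and (134,562). The rib's top runs from (256,452) to (418,412), and the spare cap peeks out at (320,497).

```bash
cat >> h.py <<'E'
def fitbox(f,uvs,z=.07):
    P=np.array([pt(f,u,z)[:2] for u in uvs]); Q=np.array([[.165,.16],[.165,-.16],[-.165,-.16],[-.165,.16]])
    a=P-P.mean(0); th=np.arctan2((Q[:,0]*a[:,1]-Q[:,1]*a[:,0]).sum(),(Q*a).sum())
    M=np.array([[np.cos(th),-np.sin(th)],[np.sin(th),np.cos(th)]])
    return P.mean(0),th,M,P-P.mean(0)-Q@M.T
E
python3 - <<'E'
from h import *
g=lambda u,v:(195+(u-1)/3,105+(v-1)/3)
c,th,M,res=fitbox('top0',[g(38,128),g(447,35),g(567,456),g(134,562)])
print(c,th,res*1e3)
for uv,z in [((256,448),.092),((418,410),.092),((148,538),.066),((545,440),.066),((98,304),.066),((481,216),.066),((320,495),.028)]:
    p=pt('top0',g(*uv),z); print(uv,p,(M.T@(p[:2]-c))*1e3)
E
```

```text
[0.63656067 0.01188112] 0.1464682505579771 [[-0.58211732 -1.75508482]
 [-1.02763933  1.3976601 ]
 [ 0.52475575  2.84961296]
 [ 1.0850009  -2.49218824]]
(256, 448) [0.5203295  0.05179075 0.092     ] [-109.16203854   56.44568281]
(418, 410) [ 0.5365925  -0.06325078  0.092     ] [-109.86292176  -59.73757003]
(148, 538) [0.46687685 0.13295817 0.066     ] [-150.19636396  144.54517102]
(545, 440) [ 0.51027036 -0.15451024  0.066     ] [-149.2220913 -146.178297 ]
(98, 304) [0.63827434 0.15700328 0.066     ] [ 22.87518629 143.31819106]
(481, 216) [ 0.67927286 -0.1296615   0.066     ] [  21.59739835 -146.26071504]
(320, 495) [0.48855353 0.00745801 0.028     ] [-147.06791515   17.22517084]
```

Emit:
carry_out(
  plan=[
    [[0,0,0,0,0,0.097,0],[0,0,0,0,0,0.097,0],[0,0,0,0,0,0.097,0],[23,-31.8,0,0,0,0,0],[23,-31.8,0,0,0,0,0],[23,-31.8,0,0,0,0,0],[23,-31.8,0,0,0,0,0],[23,-31.8,0,0,0,0,0],[23,-31.8,0,0,0,0,0],[23,-31.8,0,0,0,0,0],[23,-31.8,0,0,0,0,0],[23,-31.8,0,0,0,0,0],[23,-31.8,0,0,0,0,0],[23,-31.8,0,0,0,0,0],[23,-31.8,0,0,0,0,0],[23,-31.8,0,0,0,0,0],[23,-31.8,0,0,0,0,0],[0,0,0,0,0,0,0]],
  ],
  squeeze=10,
)

```text
time_s: 1.6
ee_pos: [0.4881, -0.0058, 0.2051]
eef_rot: [-3.141, 0.0, 0.151]
force: [-0.5, -0.7, -0.1]
grip_width: 0.0006
grip_force: 0.0
```

```bash
cat >> h.py <<'E'
C=np.array([0.63656,0.01188]);TH=0.1465
MB=np.array([[np.cos(TH),-np.sin(TH)],[np.sin(TH),np.cos(TH)]])
def tb(p): return np.r_[(MB.T@(np.array(p)[:2]-C)),np.array(p)[2]]*1e3
def st():
    o=telemetry.get_obs(); print('t',o['time_s'],'tcp box mm',tb(o['ee_pos']).round(1),'rpy',o['eef_rot'].round(4),'F box',(MB.T@o['force'][:2]).round(1),o['force'][2].round(1),'grip',o['grip_width'])
E
python3 -c "
from h import *
st(); snap('wrist','w0')"
```

```text
t 1.6 tcp box mm [-149.4    4.2  205.1] rpy [-3.1406  0.      0.1512] F box [-0.6 -0.6] -0.1 grip 0.0005816140025109153
```

View pics/w0.png

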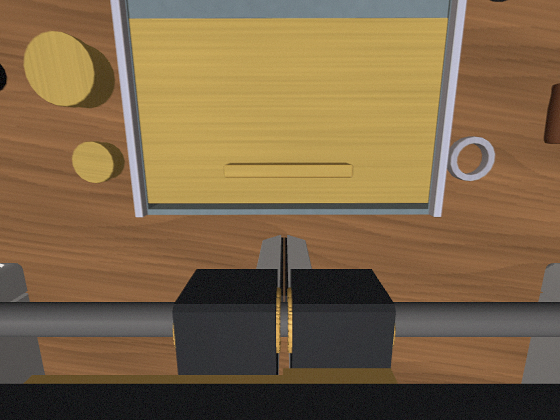

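The wrist view shows the tool lined up with the box, the rib at (225–352, 165–177), and the fingers clear of the near rim. Now I'll lower and push.

Emit:
carry_out(
  plan=[
    [[0,0,32,0,0,0,0],[0,1,32,0,0,0.005,0],[0,1,32,0,0,0,0],[0,1,32,0,0,0,0],[8,0,1,0,0,0,0],[10,0,0,0,0,0,0],[10,0,0,0,0,0,0],[10,0,0,0,0,0,0],[10,0,0,0,0,0,0],[10,0,0,0,0,0,0],[10,0,0,0,0,0,0],[10,0,0,0,0,0,0],[10,0,0,0,0,0,0],[10,0,0,0,0,0,0],[10,0,0,0,0,0,0],[10,0,0,0,0,0,0],[10,0,0,0,0,0,0],[10,0,0,0,0,0,0],[8,0,0,0,0,0,0],[4,0,0,0,0,0,0]],
  ],
)

```text
time_s: 3.32
ee_pos: [0.6363, 0.0073, 0.0778]
eef_rot: [-3.141, 0.0, 0.141]
force: [-4.2, 1.4, 1.7]
grip_width: 0.0006
grip_force: 1.8
```

```bash
python3 -c "
from h import *
st()"
```

```text
t 3.3167 tcp box mm [-1.  -4.5 77.8] rpy [-3.1414e+00  3.0000e-04  1.4140e-01] F box [-4.  2.] 1.7 grip 0.0005588848349340455
```

Emit:
carry_out(
  plan=[
    [[5,0,0,0,0,0,0],[5,0,0,0,0,0,0],[4,0,0,0,0,0,0],[2,0,0,0,0,0,0],[2,0,0,0,0,0,0],[1,0,0,0,0,0,0],[0,0,0,0,0,0,0]],
  ],
)

```text
time_s: 3.9
ee_pos: [0.6535, 0.01, 0.0767]
eef_rot: [3.141, 0.003, 0.142]
force: [-12.2, -1.7, 8.4]
grip_width: 0.0003
grip_force: 6.1
```

```bash
python3 -c "
from h import *
st();snap('top','t1')"
```

```text
t 3.9 tcp box mm [16.5 -4.4 76.7] rpy [3.1414e+00 2.6000e-03 1.4180e-01] F box [-12.3   0.1] 8.4 grip 0.0002754301470334669
```

Emit:
carry_out(
  plan=[
    [[2,0,0,0,0,0,0],[0,0,0,0,0,0,0]],
  ],
)

```text
time_s: 4.12
ee_pos: [0.6536, 0.01, 0.0767]
eef_rot: [-3.141, 0.008, 0.142]
force: [-29.1, -4.1, 17.9]
grip_width: 0.0004
grip_force: 14.8
```

```bash
python3 -c "
from h import *
st()"
```

```text
t 4.1167 tcp box mm [16.6 -4.4 76.7] rpy [-3.1414  0.0078  0.1417] F box [-29.4   0.2] 17.9 grip 0.00036979908635512967
```

The cover is at its stop: force rises without movement. Now I'll back off and look into the well.

Emit:
carry_out(
  plan=[
    [[-4,0,0,0,0,0,0],[-10,0,0,0,0,0,0],[-16,0,-10,0,0,0,0],[-20,0,-20,0,0,0,0],[-20,0,-20,0,0,0,0],[-20,0,-20,0,0,0,0],[-25,0,-20,0,0,0,0],[-25,0,-20,0,0,0,0],[-25,0,-18,0,0,0,0],[0,0,0,0,0,0,0]],
  ],
)

```text
time_s: 4.95
ee_pos: [0.4917, -0.0132, 0.2083]
eef_rot: [3.14, -0.006, 0.141]
force: [0.1, 0.1, 1.3]
grip_width: 0.0004
grip_force: 0.0
```

```bash
python3 -c "
from h import *
st(); c=snap('wrist','w1'); snap('top','t2'); snap('scene','s2'); print(c['origin'],c['rotation'])
im=cv2.imread('pics/w1.png')"
```

```text
t 4.95 tcp box mm [-146.9   -3.6  208.3] rpy [ 3.1401 -0.0057  0.1414] F box [0.1 0. ] 1.3 grip 0.00036130175332434644
[ 0.55848047 -0.00411977  0.38837886] [ 2.91120643e+00 -1.12380964e-03 -1.42920386e+00]
```

View pics/w1.png

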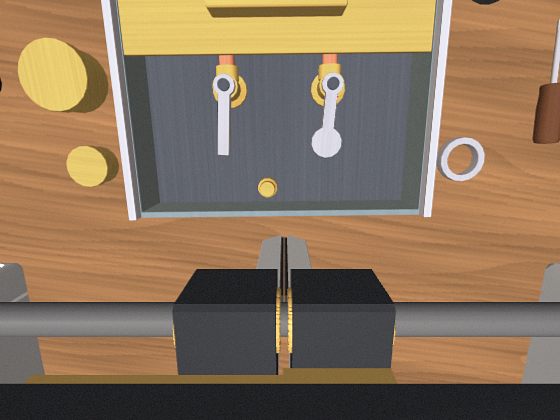

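The well is open. The round handle is on the right with its stem at (333,84) and disc at (326,142). The plain bar is on the left, from (224,84) to (223,155), and the cap is at (267,187).

```bash
python3 -c "
from h import *
for uv,z in [((333,84),.054),((326,142),.05),((224,84),.054),((223,155),.05),((267,187),.028),((123,54),.066),((433,51),.066)]: print(uv,tb(pt('w1',uv,z)).round(1))"
```

```text
(333, 84) [-28.8 -54.2  54. ]
(326, 142) [-85.3 -49.3  50. ]
(224, 84) [-28.2  54.4  54. ]
(223, 155) [-98.2  59.6  50. ]
(267, 187) [-136.1   14.7   28. ]
(123, 54) [ -3.1 146.   66. ]
(433, 51) [  -1.9 -145.6   66. ]
```

Emit:
carry_out(
  plan=[
    [[22,29,0,0,0,0,0],[22,29,0,0,0,0,0],[22,29,0,0,0,0,0],[1,1,0,0,0,0,0],[0,0,30,0,0,0,0],[0,0,30,0,0,0,0],[0,0,30,0,0,0,0],[0,0,20,0,0,0,0],[0,0,10,0,0,0,0],[0,0,0,0,0,0,0]],
  ],
)

```text
time_s: 5.93
ee_pos: [0.5708, -0.0898, 0.0813]
eef_rot: [-3.14, 0.005, 0.142]
force: [-0.6, 0.9, -0.4]
grip_width: 0.0001
grip_force: 0.0
```

```bash
cat > go.py <<'E'
from h import *
st(); o=telemetry.get_obs(); p=tb(o['ee_pos']); S=np.array([-29.5,-54.5])
for q in np.r_[-.15,np.linspace(0.05,1.57,14)]:
    g=S+55*np.array([-np.cos(q),np.sin(q)])-28*np.array([np.sin(q),np.cos(q)])
    print(round(q,2),g.round(1),(g-p[:2]).round(1)); p[:2]=g
E
python3 go.py
```

```text
t 5.9333 tcp box mm [-79.9 -91.   81.3] rpy [-3.1398  0.0046  0.1421] F box [-0.4  1. ] -0.4 grip 0.00010858744436392472
-0.15 [-79.7 -90.4] [0.2 0.6]
0.05 [-85.8 -79.7] [-6.1 10.7]
0.17 [-88.4 -73. ] [-2.6  6.7]
0.28 [-90.1 -66. ] [-1.8  7. ]
0.4 [-91.1 -58.8] [-0.9  7.2]
0.52 [-91.1 -51.6] [-0.1  7.2]
0.63 [-90.4 -44.4] [0.8 7.2]
0.75 [-88.8 -37.4] [1.6 7. ]
0.87 [-86.4 -30.6] [2.4 6.8]
0.99 [-83.2 -24.1] [3.2 6.5]
1.1 [-79.3 -18.1] [3.9 6.1]
1.22 [-74.7 -12.5] [4.6 5.6]
1.34 [-69.5  -7.5] [5.2 5. ]
1.45 [-63.8  -3.2] [5.8 4.3]
1.57 [-57.5   0.5] [6.2 3.6]
```

Emit:
carry_out(
  plan=[
    [[0,0,20,0,0,0,0],[0,0,15,0,0,0,0],[0,0,6,0,0,0,0],[0,0,0,0,0,0,0],[-3,-5.5,0,0,0,0,0],[-3,-5.5,0,0,0,0,0],[-2.6,-6.7,0,0,0,0,0],[-1.8,-7,0,0,0,0,0],[-0.9,-7.2,0,0,0,0,0],[0,-7.2,0,0,0,0,0],[0.8,-7.2,0,0,0,0,0],[1.6,-7,0,0,0,0,0],[0,0,0,0,0,0,0]],
  ],
)

```text
time_s: 7.02
ee_pos: [0.5556, -0.0376, 0.0438]
eef_rot: [-3.142, -0.0, 0.143]
force: [-0.6, -0.2, 3.9]
grip_width: 0.0007
grip_force: 1.4
```

```bash
python3 go.py | head -1; python3 -c "
from h import *
snap('wrist','w2')"
```

```text
t 7.0167 tcp box mm [-87.3 -37.1  43.8] rpy [-3.1416e+00 -5.0000e-04  1.4280e-01] F box [-0.6 -0.1] 3.9 grip 0.0006806209520228508
```

View pics/w2.png

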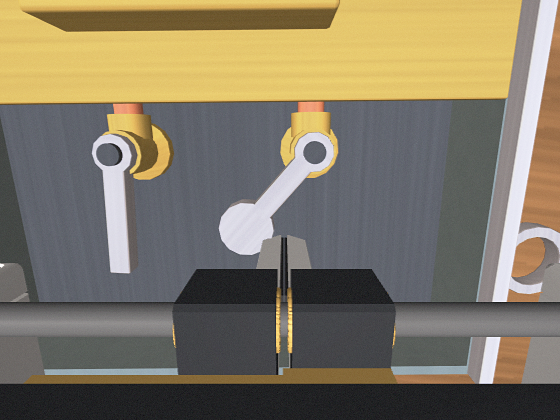

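The disc has swung to about 45°, at (246,228), with the fingertip behind it and the plain handle unmoved. I'll carry on along the arc.

Emit:
carry_out(
  plan=[
    [[2.4,-6.8,0,0,0,0,0],[3.2,-6.5,0,0,0,0,0],[3.9,-6.1,1,0,0,0,0],[4.6,-5.6,0,0,0,0,0],[5.2,-5,0,0,0,0,0],[5.8,-4.3,0,0,0,0,0],[0,0,0,0,0,0,0]],
  ],
)

```text
time_s: 7.65
ee_pos: [0.5759, -0.0001, 0.042]
eef_rot: [-3.141, 0.001, 0.143]
force: [0.5, 0.4, 0.3]
grip_width: 0.0005
grip_force: 0.0
```

```bash
python3 go.py | head -1
```

```text
t 7.65 tcp box mm [-61.8  -3.   42. ] rpy [-3.1409e+00  6.0000e-04  1.4270e-01] F box [0.5 0.3] 0.3 grip 0.0005449484764698348
```

Emit:
carry_out(
  plan=[
    [[3,-2,0,0,0,0,0],[3,-1,0,0,0,0,0],[2,0,0,0,0,0,0],[0,0,0,0,0,0,0]],
  ],
)

```text
time_s: 7.98
ee_pos: [0.5828, 0.003, 0.0422]
eef_rot: [-3.141, 0.001, 0.142]
force: [-1.9, 0.5, -0.6]
grip_width: 0.0004
grip_force: 1.0
```

```bash
python3 go.py | head -1; python3 -c "
from h import *
snap('wrist','w3')"
```

```text
t 7.9833 tcp box mm [-54.5  -0.9  42.2] rpy [-3.1409e+00  9.0000e-04  1.4190e-01] F box [-1.8  0.8] -0.6 grip 0.00039165294986723986
```

View pics/w3.png

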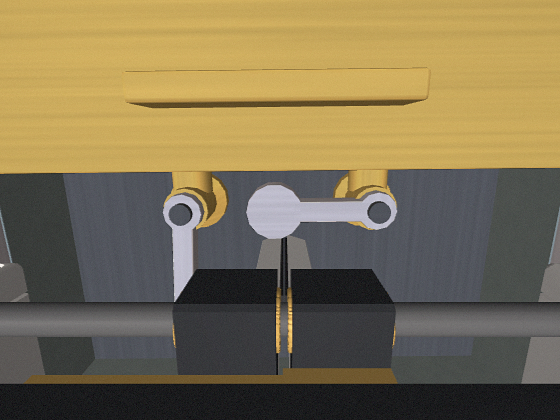

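The lever is almost crosswise, with the disc at (273,211) and the stem at (378,210). I'll press on to the stop.

Emit:
carry_out(
  plan=[
    [[1.5,0,0,0,0,0,0],[1.5,0,0,0,0,0,0],[0,0,0,0,0,0,0]],
  ],
)

```text
time_s: 8.28
ee_pos: [0.5836, 0.003, 0.042]
eef_rot: [-3.141, 0.006, 0.142]
force: [-18.4, 0.1, 8.6]
grip_width: 0.0007
grip_force: 9.2
```

```bash
python3 go.py | head -1
```

```text
t 8.2833 tcp box mm [-53.7  -1.   42. ] rpy [-3.1407  0.0062  0.1419] F box [-18.2   2.8] 8.6 grip 0.0006661958984509668
```

The handle is at its stop: 18 N, with no further movement. I'll back off, lift out, and check.

Emit:
carry_out(
  plan=[
    [[-3,0,0,0,0,0,0],[-6,0,0,0,0,0,0],[-8,0,0,0,0,0,0],[0,0,-15,0,0,0,0],[0,0,-25,0,0,0,0],[0,0,-30,0,0,0,0],[-15,0,-30,0,0,0,0],[-20,0,-30,0,0,0,0],[-20,0,-30,0,0,0,0],[-20,0,0,0,0,0,0],[0,0,0,0,0,0,0]],
  ],
)

```text
time_s: 9.2
ee_pos: [0.4931, -0.0103, 0.2045]
eef_rot: [3.141, -0.004, 0.141]
force: [0.6, -0.1, -0.2]
grip_width: 0.0005
grip_force: 0.0
```

```bash
python3 go.py | head -1; python3 -c "
from h import *
snap('wrist','w4')"
```

```text
t 9.2 tcp box mm [-145.2   -1.   204.5] rpy [ 3.1405 -0.004   0.1413] F box [ 0.6 -0.1] -0.2 grip 0.0005480349985966449
```

View pics/w4.png

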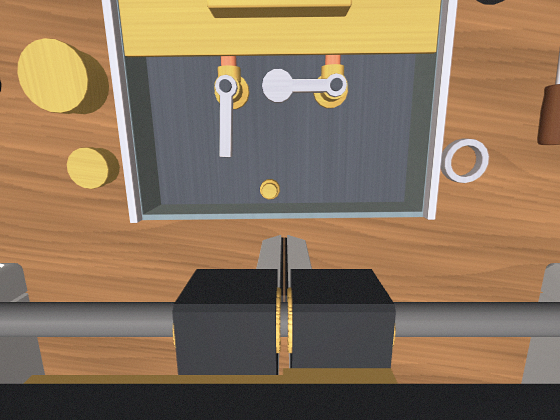

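The round handle is crosswise, with its disc at (278,85) and stem at (336,85). The cover is still open, and the plain handle, cap and bystanders haven't moved.

```bash
python3 -c "
from h import *
print(ctrl.hand_in())"
```

```text
the job is handed in; nothing more can be done
None
```

The cover is fully back against its stop and the round-disc valve handle is shut against its stop, crosswise to its pipe. The final picture shows the plain handle, the spare cap and the loose things in view unmoved, and the job was handed in at about 9 s of the 48 s allowed.

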